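# Open the jar-shelf gate and drag the tray of jars out

## Robot

A 6-joint arm with a two-finger parallel gripper is mounted at the origin on the work surface. World frame = base frame: x ahead of the robot, y to its left, z up, the work surface at z = 0. Lengths are in mm, angles in degrees, forces in N, time in s.
With the tool pointing down it reaches from about 300 to 850 mm from the base axis. Payload 4.2 kg.
Tool frame: the origin (TCP) lies between the finger pads; the fingertips stand 22 mm ahead of it and the grasp point (between the pads) lies 3 mm ahead of it; z points along the fingers, y is the direction in which the jaws open and shut (so a half turn about z gives the same grasp; the last joint's range is limited). The gripper opens to 91 mm and grips with 3 to 60 N. Pads are 32 mm wide; open, the fingers measure 118 mm over their backs; the gripper's body (76 mm by 178 mm) begins 60 mm behind the grasp point.
Start: joints at [61.994, 18.312, 89.639, -0, 72.044, -1.146], TCP at [259.798, 512.977, 235.976] pointing down, gripper open.
Joint ranges: [-177.97, 177.97], [-48.28, 115.42], [12.27, 149.76], [-77.06, 257.06], [2.81, 150.46], [-146.56, 146.56]. Speed limits (degrees/s): [147.25, 147.25, 180, 180, 180, 180].

## Interface

Orientations are given as [roll, pitch, yaw] about the fixed x, y, z axes, in that order (R = Rz(yaw) Ry(pitch) Rx(roll)).
In Python, from workcell import * gives the robot as it stands.
- The arm moves only by the shell command python3 -m jog 'ROWS' [OPENING] [FORCE]. ROWS is text: rows parted by semicolons, each of 6 numbers parted by spaces: the shift along the tool's x, y, z in units of 0.5 m (1.0 is 0.5 m), then the turn, a rotation vector about the tool's x, y, z in units of pi/2 rad (1.0 is pi/2 rad). A call has 1 to 20 rows; each row is the pose to reach, as a shift and turn from the pose measured when the call began, along the tool's axes at that moment; what a row does not reach only later rows make up. A row lasts 1/12 s, in which the tool goes at most 41.7 mm and 7.16 degrees, less where a joint would pass 70% of its speed; a pose out of reach is approached as far as the arm can. A call with a number of a shift or a turn outside -1 to 1 is refused whole. A call with a gripper value outside its range is refused whole. OPENING is the opening, from -1 (shut) to 1 (fully open), set as the call begins (- or left out, the last holds). The fingers move at their own pace and stop on an object; FORCE is the grip in N (left out, the last holds). Time passes only in rows, so rows that repeat a pose let the fingers close. It gives the time, the measured TCP pose, the force and the opening at its end, in the units of the state.
- state(): the state, without advancing time (a new reading comes with each control period).
- grab_frame(name): name is "scene" or "side" or "wrist"; returns the picture (384x512x3 uint8, red, green, blue); there is no depth.
- calibration(name): a dict with "mtx" (3x3 intrinsics, pixels), "rvec" (rotation vector, rad) and "tvec" (3), from world to camera coordinates, as OpenCV has them. Camera axes: x right, y down, z forward; pixel columns grow to the right and rows downward; lengths in mm; the calibration is good to about 2 mm. A picture is of the moment at which its call begins: read the wrist's pose just before it. calibration takes no time and is no camera call; for the wrist camera it gives the pose at the moment of the call.
- job_done(): hands the job in, once; it reports no verdict.
Trained networks look in the newest picture that a camera, given by its name, has taken for a name from the list of things; names that differ only in an ending like _2 or _b are one class to them, and where a whole thing is asked for, a point or a joint stands for the part that bears it (a point fixed in the world has none). Each returns a list of dicts, best first, with "confidence" (0 to 1); they miss things now and then, are a little off and sometimes report something else, mostly with a low value. They report only what shows in the picture. A call takes as long as a camera call.
- spot_in(query, camera): "rect" ([left, top, right, bottom] in pixels, round what is visible of it).
- tip_of(query, camera): "location" ([column, row] in pixels: a listed point, or the origin of a listed thing).
The state is a dict: "time_s": time; "qpos": joint angles; "qvel": joint speeds; "effort": joint torques, N m; "ee_pos": TCP position; "ee_rot": TCP orientation; "force": force on the tool from outside, world axes, zero at the start; "torque": the same for the moment, N m; "gripper_width": finger opening in mm.
Only numpy, scipy, OpenCV 4.12 (cv2) and the standard library are available. Lean on these libraries where they do the work, as an engineer would, in place of code of your own. Each camera call takes 0.05 s, during which the arm holds its last target. There are 200 camera calls.

## Task

Swing the little gate of the jar shelf wide open, until it stands square out from the gateway or beyond. Then touch down slowly and press down gently on the bare front part of the flat sliding tray (never with more than about 28 N) and drag it by friction out through the open gateway until it is fully out against its stop, with the gate still open, and let go. Do not touch the jars, egg timer and cookie cutter that ride on the tray, keep them standing on it, and leave the mug, spoon and bowl beside the shelf alone.

Things in the scene. Friction and masses are not known exactly. Their poses are not given: they have to be found in the camera images.
- shelf: Fixed low teak shelf: board 400 x 224 mm, upper face 60 mm above the table. Origin on the table (z = 0) under the middle of the gateway; x points into the railed lane, away from the robot (bare apron reaches 170 mm to -x, lane 230 mm to +x), y left along the gateway, z up. Side rails at y = +97 and -97 mm, x = 15 to 230 mm, tops 50 mm above the board; a like rail closes the far end
- gate (a joint): angle of the swinging gate: 0 shut across the lane, grows as it opens outwards (towards the apron and the robot, away from the lane), 1.57 is square out, 1.8 its stop. It may start a little ajar. It moves freely with slight friction and stays where it is left
- gate_peg (a point): middle of the upright wooden peg (16 mm thick, 26 mm tall, top 73 mm above the shelf board) on the gate's upper edge, 120 mm from the hinge. Gate: slatted panel 190 mm long, 12 mm thick, lower bar 15 mm and upper edge 49 mm above the board. Pinch the peg from above or push it. Axes: the shelf's when shut, turning with the gate (clockwise from above as it opens)
- gate_hinge (a point): point on the gate's upright hinge axis (left post, shelf y = +97 mm, shelf x = -2 mm), at the height of the peg's middle
- tray (a joint): how far the flat tray has been drawn out: 0 at the start (fully in), 0.110 m at its stop (fully out). It takes about 8 N of pull to move, so some 10 to 16 N of steady pressure, and stays where it is left. It stays level but climbs as it comes out, by 5 to 12 mm in all, since its runners rise towards the front: a level stroke does not keep the same pressure
- tray_pad (a point): point on the upper face of the flat sliding tray, in the middle of its bare front part, 40 mm behind its front edge; hard, so touch it at 10 mm/s or less. The tray is a pale rimless board 205 (along the lane) x 164 x 8 mm between the side rails, so it cannot be gripped; bare for 90 mm from the front edge, jars behind that. Axes are the shelf's: it draws out towards -x
- jar1: short clear glass jar with cork lid, 48 mm wide, 64 mm tall, standing on the rear part of the tray; origin at the centre of its underside, z up
- jar2: another jar like jar1
- jar3: another jar like jar1
- timer: white porcelain egg timer, egg shaped, 48 mm wide, 57 mm tall, on the tray; origin at the centre of its underside, z up
- cutter: round tin cookie cutter, a ring 48 mm wide and 28 mm tall, on the tray; origin at the centre of its underside, z up
- mug: blue mug, 80 mm wide, 90 mm tall, on the table left of the shelf; origin at the centre of its underside
- spoon: steel spoon, 170 mm long, lying on the table right of the shelf; origin under its middle
- bowl: white bowl, 100 mm wide, 50 mm tall, on the table right of the shelf; origin at the centre of its underside

How it is judged:
By the outcome, as a careful person would: the job done as asked, in the order asked, and still so for the second after the job is handed in, with the robot touching nothing.
It also fails if it takes over 72 s, if anything falls off the work surface, if the arm or the gripper's body presses on something with over 40 N, if the wrist force passes 120 N, or if a joint passes its speed limit or range.

## Working session

There is one attempt and no reset: what is moved stays moved. The work goes in short steps, Python scripts to look and compute and a shell command to move; the robot and the scene stay as the last step left them, time stands still between calls to the robot, and variables do not carry over. Pictures are saved under pics/ and viewed, about 8 in all and at most 12, crops included, and the job is handed in when it is done.

```bash
mkdir -p pics; ls; cat > h.py <<'E'
from workcell import *
import numpy as np, cv2
from scipy.spatial.transform import Rotation as R
def ray(cam,px,cal=None):
    c=cal or calibration(cam); Rm=cv2.Rodrigues(np.array(c['rvec'],float))[0]; t=np.array(c['tvec'],float).ravel()
    u=cv2.undistortPoints(np.array([[px]],float),np.array(c['mtx'],float),None)[0,0]
    d=Rm.T@np.array([u[0],u[1],1]); return -Rm.T@t,d
def atz(cam,px,z):
    o,d=ray(cam,px); return o+d*(z-o[2])/d[2]
def proj(cam,P):
    c=calibration(cam); return cv2.projectPoints(np.array(P,float).reshape(-1,3),np.array(c['rvec'],float),np.array(c['tvec'],float),np.array(c['mtx'],float),None)[0][:,0]
def save(name,img): cv2.imwrite('pics/'+name,cv2.cvtColor(img,cv2.COLOR_RGB2BGR))
def rpy(): 
    s=state(); return np.array(s['ee_pos']),R.from_euler('xyz',s['ee_rot'],degrees=True)
def rows(Pw,yaw=None):
    "tool-axes shift in units of 0.5 m to world point"
    p,r=rpy(); return np.round(r.inv().apply(np.array(Pw)-p)/500,4)
E
python3 - <<'E'
from h import *
s=state();print(s)
a=grab_frame('scene');b=grab_frame('side')
save('0.png',np.vstack([a,b])[:, :] if 0 else cv2.resize(np.hstack([a,b]),(800,300)))
save('scene0.png',a);save('side0.png',b)
for cam in('scene','side'):
  for n in('shelf','gate_peg','gate_hinge','tray_pad','jar1','timer','cutter','mug'):
    print(cam,n,[(np.round(d['location'],1).tolist(),round(d['confidence'],2)) for d in tip_of(n,cam)[:4]])
print(state()['time_s'])
E
```

```text
pics
{'time_s': 0.0, 'qpos': array([ 6.19933400e+01,  1.83514253e+01,  8.97069840e+01,  2.79628285e-04,
        7.20432761e+01, -1.14746426e+00]), 'qvel': array([ 0.07463078, -0.06208972,  0.07915707,  0.06685151, -0.00047138,
       -0.04237137]), 'effort': array([-3.02146284e-03, -4.12463164e+01, -2.31969881e+01,  7.25887902e-02,
        4.57312376e-02, -1.30192702e-04]), 'ee_pos': array([259.57620148, 512.54833694, 235.11849289]), 'ee_rot': array([-1.79898340e+02, -2.30212043e-03,  1.53140716e+02]), 'force': array([-0.3494423 ,  0.4506674 ,  0.00693932]), 'torque': array([ 0.01458512,  0.04877002, -0.03850565]), 'gripper_width': 91.17645857916222}
scene shelf [([277.0, 202.9], 0.78)]
scene gate_peg [([272.2, 167.5], 0.77)]
scene gate_hinge [([312.5, 162.7], 0.74)]
scene tray_pad [([289.2, 195.5], 0.56)]
scene jar1 [([283.7, 236.4], 0.79), ([313.4, 215.1], 0.74), ([276.8, 217.2], 0.65)]
scene timer [([325.0, 226.6], 0.53)]
scene cutter [([292.5, 211.5], 0.84)]
scene mug [([370.3, 197.1], 0.94)]
side shelf [([241.6, 204.5], 0.64)]
side gate_peg [([235.9, 178.0], 0.79)]
side gate_hinge [([234.5, 161.0], 0.63)]
side tray_pad [([257.1, 185.5], 0.59), ([292.4, 169.1], 0.53)]
side jar1 [([301.6, 186.6], 0.63), ([273.7, 172.3], 0.6), ([288.3, 192.7], 0.55)]
side timer [([291.2, 167.7], 0.45), ([279.3, 180.0], 0.28)]
side cutter [([279.0, 178.9], 0.48)]
side mug [([221.2, 159.2], 0.94)]
0.9
```

View pics/scene0.png

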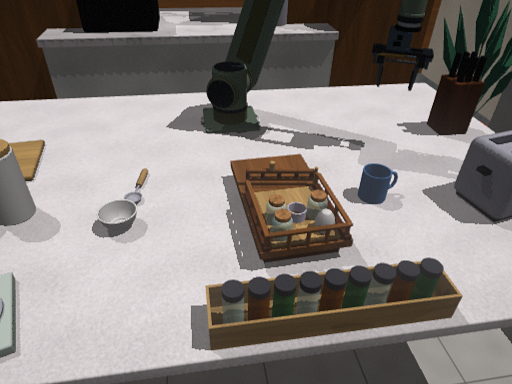

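View pics/side0.png

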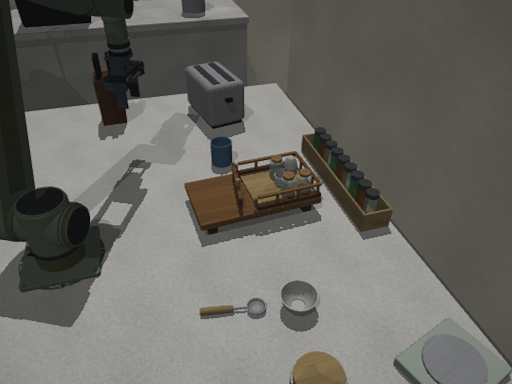

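Both pictures show the shelf ahead of the robot (scene ~(290,205), side ~(250,190)) with the gate near shut. The mug is at its left, the bowl and spoon at its right.

```bash
python3 - <<'E'
from h import *
def tri(a,b):
    (o1,d1),(o2,d2)=ray('scene',a),ray('side',b)
    A=np.array([d1,-d2]).T; s=np.linalg.lstsq(A,o2-o1,rcond=None)[0]
    p,q=o1+s[0]*d1,o2+s[1]*d2; return ((p+q)/2).round(1),round(np.linalg.norm(p-q),1)
for n,a,b in[('shelf',(277,202.9),(241.6,204.5)),('peg',(272.2,167.5),(235.9,178)),('hinge',(312.5,162.7),(234.5,161)),('pad',(289.2,195.5),(257.1,185.5)),('cutter',(292.5,211.5),(279,178.9)),('mug',(370.3,197.1),(221.2,159.2))]:
    print(n,*tri(a,b))
for c in('scene','side'): print(c,ray(c,(256,192)))
s=state();w=calibration('wrist');o,d=ray('wrist',(256,192));print(s['ee_pos'],o,d,w['mtx'])
E
```

```text
shelf [559.1  71.    6.9] 4.6
peg [541.5  58.6 121.7] 16.8
hinge [558.5 158.7 129. ] 4.1
pad [614.6  85.7  68.5] 4.1
cutter [690.3  77.6  80.9] 4.8
mug [558.5 354.5   2.3] 13.0
scene (array([1401.12277062, -149.26584531,  678.45141665]), array([-0.79227392,  0.1481688 , -0.59199951]))
side (array([ 279.605088  , -964.58128635,  900.23185924]), array([ 0.23794129,  0.7513908 , -0.61572443]))
[259.81060903 512.97582646 235.98530077] [187.59578475 548.56571002 385.92774137] [ 0.25209568 -0.13355826 -0.95846261] [[317.29394127   0.         257.87884926]
 [  0.         317.29394127 191.25259399]
 [  0.           0.           1.        ]]
```

```bash
python3 -c "
from h import *
print(rows([500,75,310]))"
```

```text
[-0.8243 -0.5644 -0.1481]
```

```bash
python3 -m jog '-0.824 -0.564 -0.148 0 0 -0.298;-0.824 -0.564 -0.148 0 0 -0.298;-0.824 -0.564 -0.148 0 0 -0.298;-0.824 -0.564 -0.148 0 0 -0.298;-0.824 -0.564 -0.148 0 0 -0.298;-0.824 -0.564 -0.148 0 0 -0.298;-0.824 -0.564 -0.148 0 0 -0.298;-0.824 -0.564 -0.148 0 0 -0.298;-0.824 -0.564 -0.148 0 0 -0.298;-0.824 -0.564 -0.148 0 0 -0.298;-0.824 -0.564 -0.148 0 0 -0.298;-0.824 -0.564 -0.148 0 0 -0.298;-0.824 -0.564 -0.148 0 0 -0.298;-0.824 -0.564 -0.148 0 0 -0.298;-0.824 -0.564 -0.148 0 0 -0.298;-0.824 -0.564 -0.148 0 0 -0.298' -0.2 15
python3 - <<'E'
from h import *
s=state();print(s['ee_pos'],s['ee_rot'],s['qpos'])
a=grab_frame('wrist');save('w1.png',a)
np.save('w1cal.npy',calibration('wrist'),allow_pickle=True)
for n,z in(('shelf',0),('gate_peg',120),('gate_hinge',120),('tray_pad',70),('jar1',70),('timer',70),('cutter',70)):
    print(n,[(np.round(d['location'],1).tolist(),round(d['confidence'],2),atz('wrist',d['location'],z).round(1).tolist()) for d in tip_of(n,'wrist')[:4]])
E
```

```text
time_s: 2.23
ee_pos: [499.2, 76.3, 309.6]
ee_rot: [180.0, -0.1, -180.0]
force: [-0.2, -0.9, -0.5]
gripper_width: 36.6
[499.16376501  76.28054888 309.59562692] [ 1.79955810e+02 -6.63006803e-02 -1.79988335e+02] [ 7.35106332e+00  9.69216247e+00  9.07549021e+01  5.31690670e-02
  7.96130522e+01 -8.26701892e+01]
shelf [([260.5, 197.8], 0.74, [564.1, 80.5, 0.0])]
gate_peg [([236.1, 203.8], 0.79, [533.4, 51.7, 120.0])]
gate_hinge [([342.1, 220.4], 0.88, [553.3, 172.9, 120.0])]
tray_pad [([259.5, 254.3], 0.71, [623.1, 78.4, 70.0])]
jar1 [([228.1, 305.6], 0.78, [704.8, 33.5, 70.0]), ([299.8, 297.7], 0.61, [691.5, 135.8, 70.0])]
timer []
cutter [([262.4, 298.6], 0.8, [693.3, 82.1, 70.0])]
```

View pics/w1.png

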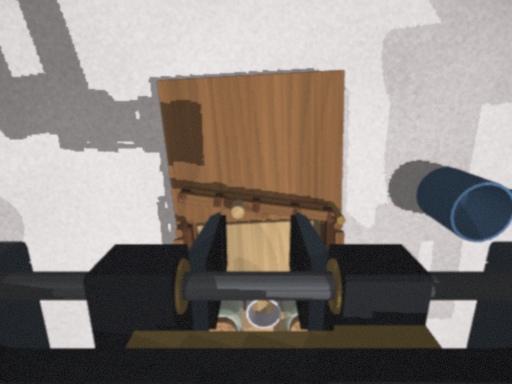

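The wrist view shows the apron's near corners at about (157,80) and (344,70). The gate is slightly ajar, running from the hinge at (342,219) to about (180,192), with the peg top at (237,212). The tray is behind it.

```bash
python3 - <<'E'
from h import *
A=atz('wrist',(157.5,80.5),60);B=atz('wrist',(344,70.5),60)
print(A,B,np.linalg.norm(A-B)); d=(B-A)/np.linalg.norm(B-A); yaw=np.arctan2(-d[0],d[1]);print('yaw',np.degrees(yaw))
ex=np.array([np.cos(yaw),np.sin(yaw),0]);ey=np.array([-ex[1],ex[0],0])
M=(A+B)/2; O=M+170*ex; O[2]=0; print('origin',O)
H=O+ -2*ex+97*ey+[0,0,120]; P=atz('wrist',(237,211),133); P2=atz('wrist',(236.1,203.8),120)
for Q in(P,P2,atz('wrist',(232,203),109)):
  v=Q-H; print('hinge',H,'peg',Q,np.hypot(v@ex,v@ey),'ang',np.degrees(np.arctan2(-v@ex,-v@ey)))
for n,l in(('shelf',O),('hinge',H),('pad',O+62*ex+[0,0,70])): print(n,l,[proj(c,l).round(1).tolist() for c in('scene','side','wrist')])
for px,z in(((259.5,254.3),70),((257,222),70)):
  v=atz('wrist',px,z)-O; print('pad/edge in shelf',v@ex,v@ey)
E
```

```text
[399.5470244  -44.38384721  60.        ] [387.98859212 176.92819909  60.        ] 221.61367103972225
yaw 2.989662130725603
origin [563.53643171  75.13865732   0.        ]
hinge [556.48004382 171.90232504 120.        ] peg [537.93371238  52.53964545 133.        ] 120.79493238019579 ang 11.821542186493819
hinge [556.48004382 171.90232504 120.        ] peg [534.02741736  50.77520429 120.        ] 123.1905021295963 ang 13.491053079267342
hinge [556.48004382 171.90232504 120.        ] peg [536.77818653  45.22871369 109.        ] 128.19659509091505 ang 11.830184188047879
shelf [563.53643171  75.13865732   0.        ] [[[279.1, 205.0]], [[242.9, 205.7]], [[257.6, 196.9]]]
hinge [556.48004382 171.90232504 120.        ] [[[316.2, 165.5]], [[232.7, 160.7]], [[341.7, 222.5]]]
pad [625.45204732  78.37231523  70.        ] [[[287.0, 198.4]], [[260.6, 185.3]], [[259.9, 255.6]]]
pad/edge in shelf 59.96128660844534 -0.4893635687916116
pad/edge in shelf 12.658773805261204 -1.4712796796612395
```

```bash
python3 -c "
from h import *
print(rows([537.5,53,175]))"
python3 -m jog '-0.077 0.0465 0.269 0 0 1;-0.077 0.0465 0.269 0 0 1;-0.077 0.0465 0.269 0 0 1;-0.077 0.0465 0.269 0 0 1;-0.077 0.0465 0.269 0 0 1;-0.077 0.0465 0.269 0 0 1;-0.077 0.0465 0.269 0 0 1;-0.077 0.0465 0.269 0 0 1;-0.077 0.0465 0.269 0 0 1;-0.077 0.0465 0.269 0 0 1;-0.077 0.0465 0.269 0 0 1;-0.077 0.0465 0.269 0 0 1;-0.077 0.0465 0.269 0 0 1;-0.077 0.0465 0.269 0 0 1;-0.077 0.0465 0.269 0 0 1'
python3 - <<'E'
from h import *
s=state();print(s['ee_pos'],s['ee_rot'],s['qpos'],rows([537.5,53,132]))
a=grab_frame('wrist');save('w2.png',a);b=grab_frame('scene');save('s2.png',b[100:260,180:400])
for c in('wrist','side'):
  if c=='side':grab_frame(c)
  print([(np.round(d['location'],1).tolist(),round(d['confidence'],2),atz(c,d['location'],120).round(1).tolist()) for d in tip_of('gate_peg',c)[:2]])
E
```

```text
[-0.0755 -0.0456  0.2699]
time_s: 3.88
ee_pos: [538.2, 99.2, 175.5]
ee_rot: [180.0, -0.0, 90.1]
force: [-0.5, -0.2, -0.3]
gripper_width: 36.4
[538.22703942  99.17538984 175.47143959] [ 1.79997907e+02 -7.10613771e-03  9.01379650e+01] [9.23252885e+00 1.84678116e+01 9.86472117e+01 7.51170229e-03
 6.28817866e+01 9.09114015e+00] [-0.0924 -0.0017  0.0869]
[([260.6, 275.7], 0.79, [539.9, 53.7, 120.0]), ([450.8, 155.7], 0.67, [663.7, 142.8, 120.0])]
[([237.2, 181.3], 0.58, [540.7, 56.1, 120.0])]
```

View pics/w2.png

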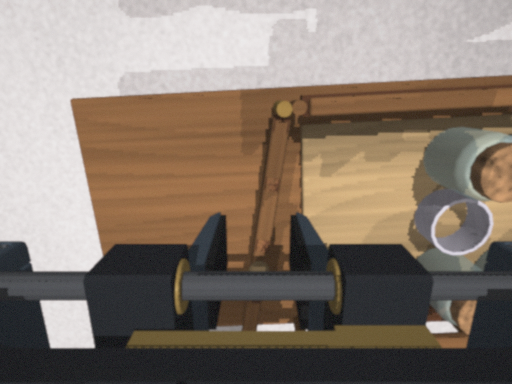

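The wrist view shows the hinge post at (285,108) and the gate running down to (255,270), between the fingers' lines. I am still 46 mm short of the peg in y, because I mistyped a sign.

```bash
python3 -m jog '-0.0924 0 0 0 0 0.1;-0.0924 0 0 0 0 0.1;-0.0924 0 0 0 0 0.1;-0.0924 0 0 0 0 0.1;-0.0924 0 0.02 0 0 0.1;-0.0924 0 0.04 0 0 0.1;-0.0924 0 0.06 0 0 0.1;-0.0924 0 0.075 0 0 0.1;-0.0924 0 0.0865 0 0 0.1;-0.0924 0 0.0865 0 0 0.1;-0.0924 0 0.0865 0 0 0.1'
python3 -m jog '0 0 0 0 0 0;0 0 0 0 0 0;0 0 0 0 0 0;0 0 0 0 0 0;0 0 0 0 0 0;0 0 0 0 0 0;0 0 0 0 0 0;0 0 0 0 0 0' -1 8
python3 - <<'E'
from h import *
print(state()['force'],state()['qpos'])
a=grab_frame('wrist');b=grab_frame('scene')
save('g3.png',np.hstack([a[:,:],cv2.resize(b[110:260,210:360],(384,384))])[:,:])
E
```

```text
time_s: 5.05
ee_pos: [538.1, 53.0, 131.7]
ee_rot: [-179.9, 0.0, 81.1]
force: [0.2, -0.4, 0.7]
gripper_width: 36.5
time_s: 5.72
ee_pos: [538.4, 53.0, 132.1]
ee_rot: [-180.0, -0.0, 81.1]
force: [-0.1, 0.8, 3.2]
gripper_width: 15.6
[-0.10601975  0.75162892  3.15757444] [4.40237651e+00 2.03448443e+01 1.02856273e+02 8.71227667e-03
 5.68018445e+01 1.33228033e+01]
```

```bash
python3 - <<'E'
from h import *
H=np.array([556.5,171.9]);p,r=rpy();v=p[:2]-H;print(p,np.linalg.norm(v))
for f in np.r_[np.arange(1,19)*4.8,86.4]:
    q=H+R.from_euler('z',-f,degrees=True).apply([*v,0])[:2]
    s=rows([*q,p[2]]);print('%.4f %.4f 0 0 0 %.3f'%(s[0],s[1],f/90),end=';')
E
```

```text
[538.38722684  53.01620364 132.08532175] 120.25568422677318
0.0008 -0.0201 0 0 0 0.053;0.0032 -0.0401 0 0 0 0.107;0.0073 -0.0598 0 0 0 0.160;0.0130 -0.0792 0 0 0 0.213;0.0203 -0.0979 0 0 0 0.267;0.0292 -0.1160 0 0 0 0.320;0.0396 -0.1333 0 0 0 0.373;0.0513 -0.1496 0 0 0 0.427;0.0644 -0.1649 0 0 0 0.480;0.0788 -0.1791 0 0 0 0.533;0.0942 -0.1920 0 0 0 0.587;0.1107 -0.2036 0 0 0 0.640;0.1281 -0.2137 0 0 0 0.693;0.1463 -0.2224 0 0 0 0.747;0.1651 -0.2295 0 0 0 0.800;0.1845 -0.2350 0 0 0 0.853;0.2043 -0.2389 0 0 0 0.907;0.2243 -0.2411 0 0 0 0.960;0.2243 -0.2411 0 0 0 0.960;
```

```bash
python3 -m jog '0.0008 -0.02 0 0 0 0.053;0.0032 -0.04 0 0 0 0.107;0.0073 -0.06 0 0 0 0.16;0.013 -0.079 0 0 0 0.213;0.02 -0.098 0 0 0 0.267;0.029 -0.116 0 0 0 0.32;0.04 -0.133 0 0 0 0.373;0.051 -0.15 0 0 0 0.427;0.0645 -0.165 0 0 0 0.48;0.0645 -0.165 0 0 0 0.48;0.0645 -0.165 0 0 0 0.48'
python3 - <<'E'
from h import *
H=np.array([556.5,171.9]);p,r=rpy();v=p[:2]-H;print(p,np.linalg.norm(v),state()['qpos'])
f0=np.degrees(np.arctan2(-v[0],-v[1]))+3; print('theta',f0)
for f in np.linspace(0,98-f0,10)[1:]:
    q=H+R.from_euler('z',-f,degrees=True).apply([*v,0])[:2]
    s=rows([*q,p[2]]);print('%.4f %.4f 0 0 0 %.3f'%(s[0],s[1],f/90),end=';')
E
```

```text
time_s: 6.73
ee_pos: [460.7, 97.1, 132.0]
ee_rot: [-180.0, 0.2, 38.1]
force: [-4.2, -2.8, 4.8]
gripper_width: 15.9
[460.66682006  97.1475177  132.04473704] 121.53983703990147 [ 1.05439060e+01  1.47087438e+01  1.11559494e+02 -6.55104899e-02
  5.38956997e+01  6.25166610e+01]
theta 55.044801949821434
0.0009 -0.0202 0 0 0 0.053;0.0034 -0.0403 0 0 0 0.106;0.0077 -0.0601 0 0 0 0.159;0.0135 -0.0795 0 0 0 0.212;0.0210 -0.0983 0 0 0 0.265;0.0300 -0.1164 0 0 0 0.318;0.0404 -0.1338 0 0 0 0.371;0.0523 -0.1502 0 0 0 0.424;0.0655 -0.1655 0 0 0 0.477;
```

```bash
python3 -m jog '0.0009 -0.02 0 0 0 0.053;0.0034 -0.04 0 0 0 0.106;0.0077 -0.06 0 0 0 0.159;0.0135 -0.08 0 0 0 0.212;0.021 -0.098 0 0 0 0.265;0.03 -0.1165 0 0 0 0.318;0.04 -0.134 0 0 0 0.371;0.052 -0.15 0 0 0 0.424;0.0655 -0.1655 0 0 0 0.477;0.0655 -0.1655 0 0 0 0.477;0.0655 -0.1655 0 0 0 0.477'
python3 - <<'E'
from h import *
H=np.array([556.5,171.9]);p,r=rpy();v=p[:2]-H;print(p,np.linalg.norm(v),state()['qpos'])
print('theta',np.degrees(np.arctan2(-v[0],-v[1]))+3)
E
```

```text
time_s: 7.65
ee_pos: [434.6, 183.0, 132.0]
ee_rot: [179.9, 0.3, -4.8]
force: [-5.0, 1.1, 5.6]
gripper_width: 16.1
[434.64724769 182.95201358 132.01091014] 122.35293315089322 [2.13841061e+01 1.48397934e+01 1.11373548e+02 8.49337368e-02
 5.40962623e+01 1.16104587e+02]
theta 98.18253237125614
```

```bash
python3 -m jog '0 0 0 0 0 0;0 0 0 0 0 0;0 0 0 0 0 0;0 0 0 0 0 0;0 0 -0.02 0 0 0;0 0 -0.05 0 0 0;0 0 -0.1 0 0 0;0 0 -0.16 0 0 0;0 0 -0.22 0 0 0;0 0 -0.22 0 0 0;0 0 -0.22 0 0 0' -0.45 8
python3 - <<'E'
from h import *
s=state();print(s['ee_pos'],s['force'],rows([618.5,78,200]),rows([618.5,78,106]))
b=grab_frame('scene')
for c in('scene','side'):
  im=grab_frame(c)
  print([(np.round(d['location'],1).tolist(),round(d['confidence'],2),atz(c,d['location'],120).round(1).tolist()) for d in tip_of('gate_peg',c)[:2]],proj(c,[436,181,120]))
  if c=='side': save('g4.png',np.hstack([cv2.resize(b[110:270,200:400],(400,320)),cv2.resize(im[110:270,150:350],(400,320))]))
E
```

```text
time_s: 8.57
ee_pos: [436.3, 183.3, 243.5]
ee_rot: [-180.0, 0.1, -4.8]
force: [-0.3, -0.1, -0.3]
gripper_width: 25.0
[436.33714004 183.32253363 243.528678  ] [-0.31421504 -0.09833429 -0.32880058] [0.3807 0.1797 0.0864] [0.381  0.1798 0.2744]
[([308.4, 146.4], 0.59, [453.2, 179.4, 120.0])] [[307.32336607 143.47842007]]
[([199.6, 164.2], 0.95, [446.6, 182.1, 120.0])] [[196.46874967 164.88694625]]
```

View pics/g4.png

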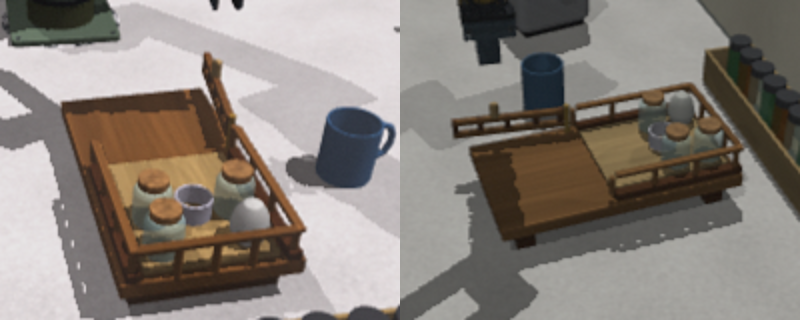

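The gate stands wide open and slightly past square (scene crop (205,60) to (230,125)). All items are upright.

```bash
python3 -m jog '0.381 0.18 0 0 0 -0.087;0.381 0.18 0 0 0 -0.087;0.381 0.18 0 0 0 -0.087;0.381 0.18 0 0 0 -0.087;0.381 0.18 0 0 0 -0.087;0.381 0.18 0 0 0 -0.087;0.381 0.18 0 0 0 -0.087;0.381 0.18 0.05 0 0 -0.087;0.381 0.18 0.1 0 0 -0.087;0.381 0.18 0.15 0 0 -0.087;0.381 0.18 0.2 0 0 -0.087;0.381 0.18 0.24 0 0 -0.087;0.381 0.18 0.265 0 0 -0.087;0.381 0.18 0.275 0 0 -0.087;0.381 0.18 0.275 0 0 -0.087;0.381 0.18 0.275 0 0 -0.087' -1 20
python3 - <<'E'
from h import *
s=state();print(s['ee_pos'],s['force'],s['qpos'])
a=grab_frame('side');b=grab_frame('wrist')
save('p5.png',np.hstack([cv2.resize(a[110:260,170:345],(420,360)),cv2.resize(b,(380,360))]))
E
```

```text
time_s: 10.15
ee_pos: [615.5, 77.6, 102.4]
ee_rot: [179.9, 0.5, 3.1]
force: [-0.1, 0.1, 0.0]
gripper_width: 0.1
[615.48541121  77.60589578 102.41369124] [-0.07801702  0.09440321  0.0454714 ] [ 6.14793795e+00  2.86214789e+01  9.36097925e+01 -5.51000724e-02
  5.82306862e+01  9.30739995e+01]
```

View pics/p5.png

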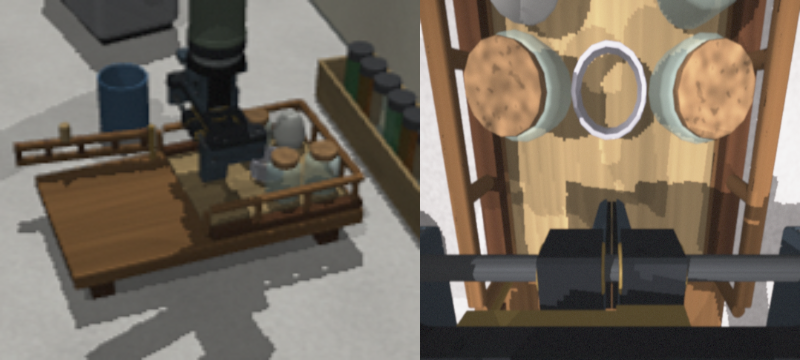

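The side and wrist views show the shut fingers over the bare front part of the tray. The jars and cutter are well clear (cutter at wrist (610,90), fingers at (610,215)).

```bash
for i in 1; do python3 -m jog '0 0 0.0012 0 0 0;0 0 0.0024 0 0 0;0 0 0.0036 0 0 0;0 0 0.0048 0 0 0;0 0 0.006 0 0 0;0 0 0.0072 0 0 0' ; done
python3 -m jog '0 0 0.0012 0 0 0;0 0 0.0024 0 0 0;0 0 0.0036 0 0 0;0 0 0.0048 0 0 0'
```

```text
time_s: 10.75
ee_pos: [616.3, 77.3, 99.5]
ee_rot: [179.9, 0.3, 3.1]
force: [0.4, 0.5, -0.2]
gripper_width: 0.7
time_s: 11.08
ee_pos: [616.2, 77.3, 97.0]
ee_rot: [179.9, 0.4, 3.1]
force: [0.6, -0.5, -0.4]
gripper_width: 0.4
```

Tip is at 75 mm; continuing in small steps.

```bash
python3 -m jog '0 0 0.0012 0 0 0;0 0 0.0024 0 0 0;0 0 0.0036 0 0 0' |tr '\n' ' '; python3 -m jog '0 0 0.0012 0 0 0;0 0 0.0024 0 0 0'|tr '\n' ' '
```

```text
time_s: 11.33 ee_pos: [616.2, 77.3, 95.2] ee_rot: [179.9, 0.4, 3.1] force: [0.1, -0.3, 0.5] gripper_width: 0.1 time_s: 11.5 ee_pos: [616.2, 77.3, 93.9] ee_rot: [179.9, 0.4, 3.1] force: [-0.3, -1.0, 1.2] gripper_width: 0.4
```

```bash
python3 -m jog '0 0 0.001 0 0 0;0 0 0.002 0 0 0' |tr '\n' ' '
```

```text
time_s: 11.67 ee_pos: [616.2, 77.3, 92.8] ee_rot: [179.9, 0.4, 3.1] force: [0.3, 0.6, -0.1] gripper_width: 0.2
```

```bash
python3 -m jog '0 0 0.001 0 0 0;0 0 0.002 0 0 0' |tr '\n' ' '
```

```text
time_s: 11.83 ee_pos: [616.2, 77.3, 91.7] ee_rot: [179.9, 0.4, 3.1] force: [0.4, -0.0, 0.1] gripper_width: 1.0
```

```bash
python3 -m jog '0 0 0.001 0 0 0;0 0 0.002 0 0 0' |tr '\n' ' '
```

```text
time_s: 12.0 ee_pos: [616.2, 77.3, 91.3] ee_rot: [179.9, 0.3, 3.1] force: [-3.3, 0.3, 6.5] gripper_width: 0.1
```

```bash
python3 -m jog '0 0 0.001 0 0 0;0 0 0.001 0 0 0' |tr '\n' ' '
```

```text
time_s: 12.17 ee_pos: [616.2, 77.3, 91.3] ee_rot: [179.9, 0.3, 3.1] force: [-1.4, 0.5, 4.5] gripper_width: 0.5
```

```bash
python3 -m jog '0 0 0.001 0 0 0;0 0 0.001 0 0 0' |tr '\n' ' '
```

```text
time_s: 12.33 ee_pos: [616.2, 77.3, 91.3] ee_rot: [179.9, 0.3, 3.1] force: [-1.5, 1.0, 4.7] gripper_width: 0.6
```

Contact at tip z = 69 mm, with about 9 N per mm of commanded depth. Next: press about 14 N and start the drag.

```bash
python3 -m jog '0 0 0.0015 0 0 0;0 0 0.003 0 0 0;0 0 0.003 0 0 0' |tr '\n' ' '
```

```text
time_s: 12.58 ee_pos: [616.2, 77.3, 91.3] ee_rot: [179.9, 0.3, 3.1] force: [-3.7, -1.1, 10.4] gripper_width: 0.8
```

```bash
python3 -m jog '-0.002 0 0.003 0 0 0;-0.004 0 0.003 0 0 0;-0.006 0 0.003 0 0 0;-0.008 0 0.0027 0 0 0;-0.01 0 0.0025 0 0 0' |tr '\n' ' '; python3 -c "
from h import *
a=grab_frame('wrist');print(tip_of('cutter','wrist')[:1]);print(state()['force'])"
```

```text
time_s: 13.0 ee_pos: [613.9, 77.2, 91.3] ee_rot: [179.9, -0.1, 3.1] force: [5.5, -0.2, 5.5] gripper_width: 0.3 []
[ 5.19007392 -0.6983681   6.38249026]
```

```bash
python3 -m jog '0 0 0.0025 0 0 0;0 0 0.0045 0 0 0;-0.003 0 0.0045 0 0 0;-0.006 0 0.0045 0 0 0' |tr '\n' ' '; python3 -c "
from h import *
print(state()['force'])"
```

```text
time_s: 13.43 ee_pos: [613.4, 77.3, 91.3] ee_rot: [180.0, -0.5, 3.1] force: [5.7, -0.8, 9.3] gripper_width: 0.6 [ 5.73231179 -0.77578532  9.34319128]
```

```bash
python3 -m jog '-0.006 0 0.003 0 0 0;-0.01 0 0.0055 0 0 0;-0.014 0 0.0055 0 0 0;-0.018 0 0.0055 0 0 0;-0.022 0 0.0055 0 0 0' |tr '\n' ' '; python3 -c "
from h import *
print(state()['force'])"
```

```text
time_s: 13.85 ee_pos: [608.0, 77.2, 91.5] ee_rot: [180.0, -1.3, 3.1] force: [10.1, 0.7, 8.9] gripper_width: 0.2 [10.13350321  0.72084161  8.9307266 ]
```

```bash
python3 -m jog '-0.012 0 0.003 0 -0.01 0;-0.018 0 0.005 0 -0.018 0;-0.024 0 0.005 0 -0.018 0;-0.03 0 0.005 0 -0.018 0;-0.036 0 0.005 0 -0.018 0' |tr '\n' ' '; python3 - <<'E'
from h import *
print(state()['force'])
for c in('scene','side'):
  a=grab_frame(c)
  for n in('cutter','jar1','timer'): print(c,n,[(np.round(d['location'],1).tolist(),round(d['confidence'],2)) for d in tip_of(n,c)[:3]])
ex=np.array([.9986,.0523,0]);P=np.array([692,80,69])
print([proj(c,[P,P-20*ex]).round(1).tolist() for c in('scene','side')])
E
```

```text
time_s: 14.27 ee_pos: [595.6, 76.7, 91.3] ee_rot: [-180.0, -0.5, 3.1] force: [10.6, 0.3, 10.5] gripper_width: 0.6 [10.64043166  0.28969506 10.46489908]
scene cutter [([293.3, 213.9], 0.65)]
scene jar1 [([281.9, 232.4], 0.79), ([314.7, 213.9], 0.7), ([274.9, 217.9], 0.68)]
scene timer [([324.7, 227.4], 0.52)]
side cutter [([279.6, 179.9], 0.53), ([288.3, 170.7], 0.29)]
side jar1 [([299.4, 187.0], 0.78), ([274.0, 174.8], 0.65), ([288.1, 191.5], 0.58)]
side timer [([290.8, 167.3], 0.5)]
[[[293.8, 214.8], [291.5, 209.8]], [[279.5, 181.9], [273.9, 183.1]]]
```

```bash
python3 - <<'E'
from h import *
a=grab_frame('side');o=cv2.cvtColor(cv2.imread('pics/side0.png'),cv2.COLOR_BGR2RGB)
f=lambda i:cv2.resize(i[140:220,220:340],(400,267),interpolation=cv2.INTER_CUBIC)
b=grab_frame('scene');q=cv2.cvtColor(cv2.imread('pics/scene0.png'),cv2.COLOR_BGR2RGB)
g=lambda i:cv2.resize(i[150:260,225:360],(400,326),interpolation=cv2.INTER_CUBIC)
save('c6.png',np.vstack([np.hstack([f(o),f(a)]),np.hstack([g(q),g(b)])]))
E
```

```text
(no output)
```

View pics/c6.png

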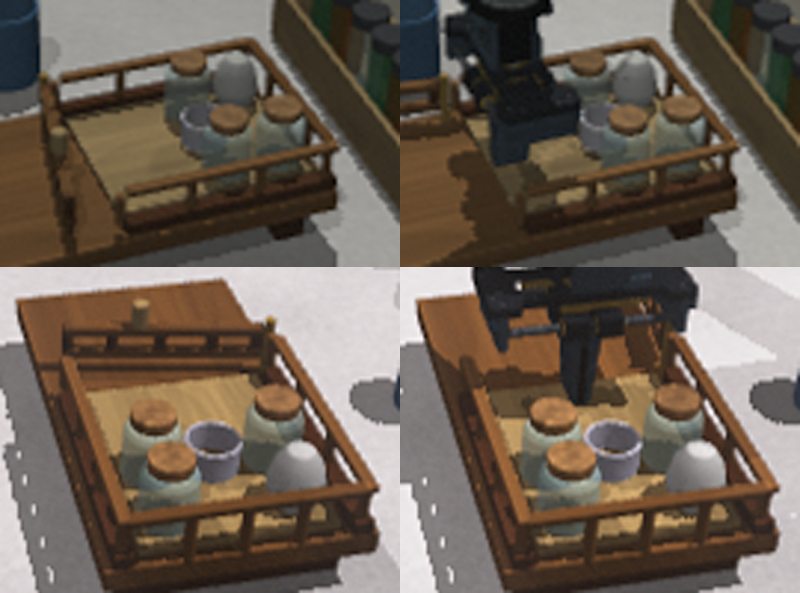

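The tray has not moved and the fingers slid over it (tip now at x ≈ 596). I'll lift, go back to the pad point and press harder, about 18 N.

```bash
python3 -m jog '0 0 -0.006 0 0 0;0 0 -0.014 0 -0.005 0;0.02 0 -0.014 0 -0.005 0;0.04 0 -0.014 0 -0.005 0;0.054 0 -0.014 0 -0.005 0;0.054 0 -0.012 0 -0.005 0;0.054 0 -0.01 0 -0.005 0;0.054 0 -0.008 0 -0.005 0' |tr '\n' ' '
```

```text
time_s: 15.43 ee_pos: [621.0, 78.1, 94.7] ee_rot: [-180.0, 0.2, 3.1] force: [-0.8, 0.3, 0.5] gripper_width: 0.7
```

```bash
python3 -m jog '0 0 0.0014 0 0 0;0 0 0.0028 0 0 0;0 0 0.0042 0 0 0;0 0 0.0054 0 0 0;0 0 0.0066 0 0 0;0 0 0.0078 0 0 0;0 0 0.0078 0 0 0' |tr '\n' ' '
```

```text
time_s: 16.02 ee_pos: [620.9, 78.1, 91.4] ee_rot: [-180.0, 0.2, 3.1] force: [-1.4, -0.5, 3.3] gripper_width: 0.6
```

```bash
python3 -m jog '0 0 0.0015 0 0 0;0 0 0.003 0 0 0;0 0 0.0045 0 0 0;0 0 0.0045 0 0 0' |tr '\n' ' '
```

```text
time_s: 16.35 ee_pos: [620.9, 78.1, 91.3] ee_rot: [-180.0, 0.1, 3.1] force: [-4.4, 0.2, 12.5] gripper_width: 0.3
```

```bash
python3 -m jog '0 0 0.003 0 0 0;0 0 0.0045 0 0 0;-0.006 0 0.0065 0 -0.003 0;-0.012 0 0.0072 0 -0.006 0;-0.016 0 0.0075 0 -0.008 0' |tr '\n' ' '
```

```text
time_s: 16.77 ee_pos: [619.4, 78.1, 91.3] ee_rot: [-179.9, -0.1, 3.1] force: [9.4, 1.2, 8.7] gripper_width: 0.7
```

```bash
python3 -m jog '-0.008 0 0.005 0 0 0;-0.014 0 0.007 0 -0.003 0;-0.018 0 0.0085 0 -0.006 0;-0.022 0 0.0095 0 -0.01 0;-0.026 0 0.01 0 -0.01 0;-0.03 0 0.01 0 -0.01 0' |tr '\n' ' '
```

```text
time_s: 17.27 ee_pos: [613.6, 77.8, 91.8] ee_rot: [-179.9, -0.6, 3.1] force: [10.9, -0.3, 14.3] gripper_width: 0.4
```

It climbed 0.5 mm in 6 mm, so the tray is probably moving now. I'll continue with a climb allowance.

```bash
python3 -m jog '-0.012 0 0.006 0 -0.005 0;-0.018 0 0.0095 0 -0.01 0;-0.023 0 0.0095 0 -0.013 0;-0.028 0 0.0091 0 -0.013 0;-0.033 0 0.0087 0 -0.013 0;-0.038 0 0.0083 0 -0.013 0;-0.043 0 0.0079 0 -0.013 0' |tr '\n' ' '; python3 - <<'E'
from h import *
print(state()['force'])
a=grab_frame('side');b=grab_frame('scene')
for c in('scene','side'):
  for n in('cutter','jar1','timer'): print(c,n,[(np.round(d['location'],1).tolist(),round(d['confidence'],2)) for d in tip_of(n,c)[:3]])
E
```

```text
time_s: 17.85 ee_pos: [600.8, 77.1, 92.7] ee_rot: [-179.9, -0.7, 3.1] force: [9.9, -0.6, 13.7] gripper_width: 0.3 [ 9.89087115 -0.64328221 13.68641954]
scene cutter [([291.2, 209.7], 0.56)]
scene jar1 [([278.6, 228.2], 0.77), ([312.0, 210.7], 0.74), ([138.8, 189.0], 0.62)]
scene timer [([322.6, 224.5], 0.68), ([291.0, 206.6], 0.28)]
side cutter [([276.0, 184.7], 0.41)]
side jar1 [([297.6, 187.4], 0.75), ([282.5, 194.5], 0.71), ([268.6, 171.8], 0.54)]
side timer [([287.1, 171.9], 0.51)]
```

The tray is moving: the objects shifted about 4 px and the climb is about 7%. Continuing.

```bash
python3 -m jog '-0.012 0 0.006 0 -0.005 0;-0.018 0 0.0095 0 -0.01 0;-0.023 0 0.0095 0 -0.014 0;-0.029 0 0.0091 0 -0.014 0;-0.035 0 0.0087 0 -0.014 0;-0.041 0 0.0083 0 -0.014 0;-0.047 0 0.0079 0 -0.014 0;-0.053 0 0.0075 0 -0.014 0;-0.059 0 0.0071 0 -0.014 0;-0.065 0 0.0067 0 -0.014 0' |tr '\n' ' '
```

```text
time_s: 19.08 ee_pos: [576.9, 75.9, 94.6] ee_rot: [-179.9, -0.7, 3.1] force: [10.0, -0.6, 15.7] gripper_width: 0.8
```

```bash
python3 -m jog '-0.012 0 0.006 0 -0.005 0;-0.018 0 0.0095 0 -0.01 0;-0.023 0 0.0095 0 -0.014 0;-0.029 0 0.0091 0 -0.014 0;-0.035 0 0.0087 0 -0.014 0;-0.041 0 0.0083 0 -0.014 0;-0.047 0 0.0079 0 -0.014 0;-0.053 0 0.0075 0 -0.014 0;-0.059 0 0.0071 0 -0.014 0;-0.065 0 0.0067 0 -0.014 0' |tr '\n' ' '
```

```text
time_s: 19.92 ee_pos: [554.0, 74.8, 96.3] ee_rot: [-179.8, -0.8, 3.1] force: [11.0, -1.1, 17.3] gripper_width: 0.1
```

```bash
python3 -m jog '-0.012 0 0.006 0 -0.005 0;-0.018 0 0.009 0 -0.01 0;-0.023 0 0.009 0 -0.015 0;-0.029 0 0.0085 0 -0.015 0;-0.035 0 0.008 0 -0.015 0;-0.041 0 0.0075 0 -0.015 0;-0.047 0 0.007 0 -0.015 0;-0.053 0 0.0065 0 -0.015 0;-0.059 0 0.006 0 -0.015 0;-0.065 0 0.0056 0 -0.015 0' |tr '\n' ' '
```

```text
time_s: 20.75 ee_pos: [530.9, 73.6, 98.2] ee_rot: [-179.8, -0.8, 3.2] force: [10.4, -0.1, 16.6] gripper_width: 0.5
```

```bash
python3 -m jog '-0.012 0 0.006 0 -0.005 0;-0.018 0 0.009 0 -0.01 0;-0.022 0 0.009 0 -0.015 0;-0.026 0 0.0086 0 -0.015 0;-0.03 0 0.0082 0 -0.015 0;-0.034 0 0.0078 0 -0.015 0;-0.038 0 0.0074 0 -0.015 0;-0.042 0 0.007 0 -0.015 0' |tr '\n' ' '
```

```text
time_s: 21.42 ee_pos: [519.0, 73.0, 99.2] ee_rot: [-179.8, -0.7, 3.2] force: [10.3, -1.0, 14.5] gripper_width: 0.5
```

```bash
python3 -m jog '-0.012 0 0.006 0 -0.005 0;-0.018 0 0.009 0 -0.01 0;-0.022 0 0.009 0 -0.015 0;-0.026 0 0.0086 0 -0.015 0;-0.03 0 0.0082 0 -0.015 0;-0.034 0 0.0078 0 -0.015 0' |tr '\n' ' '
```

```text
time_s: 21.92 ee_pos: [511.2, 72.6, 99.8] ee_rot: [-179.8, -0.6, 3.2] force: [10.1, -0.5, 15.3] gripper_width: 0.5
```

```bash
python3 -m jog '-0.012 0 0.006 0 -0.005 0;-0.018 0 0.009 0 -0.01 0;-0.02 0 0.009 0 -0.013 0;-0.022 0 0.009 0 -0.013 0;-0.024 0 0.009 0 -0.013 0' |tr '\n' ' '
```

```text
time_s: 22.33 ee_pos: [508.6, 72.5, 100.0] ee_rot: [-179.7, -0.7, 3.3] force: [10.3, -1.9, 16.8] gripper_width: 0.4
```

```bash
python3 -m jog '-0.012 0 0.006 0 -0.005 0;-0.018 0 0.009 0 -0.01 0;-0.024 0 0.0095 0 -0.012 0;-0.028 0 0.0095 0 -0.012 0;-0.032 0 0.0095 0 -0.012 0;-0.034 0 0.0095 0 -0.012 0' |tr '\n' ' '; python3 - <<'E'
from h import *
print(state()['force'])
a=grab_frame('side');b=grab_frame('scene')
save('d7.png',np.hstack([cv2.resize(a[130:230,180:330],(420,280),interpolation=cv2.INTER_CUBIC),cv2.resize(b[140:260,225:365],(380,326),interpolation=cv2.INTER_CUBIC)[:280]]))
for c in('scene','side'):
  for n in('cutter','timer','jar1'): print(c,n,[(np.round(d['location'],1).tolist(),round(d['confidence'],2)) for d in tip_of(n,c)[:3]])
E
```

```text
time_s: 22.83 ee_pos: [503.0, 72.4, 100.3] ee_rot: [-179.7, -1.2, 3.3] force: [13.6, -0.4, 13.3] gripper_width: 0.4 [13.58891051 -0.4158352  13.26674342]
scene cutter [([371.6, 195.7], 0.63), ([280.2, 183.3], 0.59), ([313.6, 162.6], 0.59)]
scene timer [([309.4, 196.8], 0.85)]
scene jar1 [([273.9, 204.1], 0.82), ([264.6, 187.9], 0.65), ([299.6, 190.4], 0.6)]
side cutter [([247.9, 188.1], 0.44)]
side timer [([262.3, 172.7], 0.65)]
side jar1 [([246.9, 174.0], 0.76), ([254.0, 197.7], 0.67), ([271.5, 190.1], 0.59)]
```

View pics/d7.png

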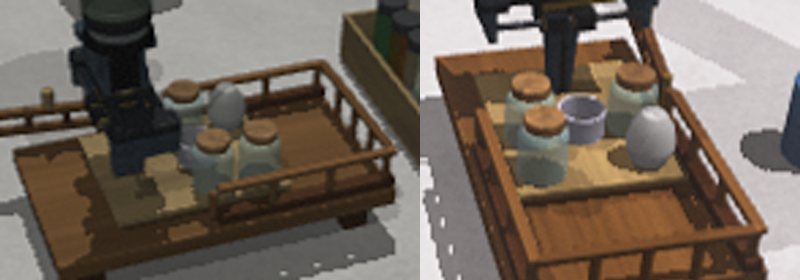

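Side and scene views: the tray stands well out on the apron with all five items upright, and the gate is still open. Fx has risen from 10 to 13.6 N, which suggests the stop. I'll check by displacement, then pull once more.

```bash
python3 -m jog '-0.012 0 0.006 0 -0.005 0;-0.018 0 0.0095 0 -0.012 0;-0.024 0 0.0105 0 -0.015 0;-0.028 0 0.0105 0 -0.015 0;-0.032 0 0.0105 0 -0.015 0;-0.034 0 0.0105 0 -0.015 0' |tr '\n' ' '; python3 - <<'E'
from h import *
ex=np.array([.9986,.0523,0])
for c in('scene','side'):
  grab_frame(c)
  for n,a0,a1 in(('timer',(325,226.6),(291.2,167.7)),('jar',(283.7,236.4),(301.6,186.6))):
    d=tip_of(n if n=='timer' else 'jar1',c)[:3]
    P0=atz(c,a0 if c=='scene' else a1,69)
    for k in d: P1=atz(c,k['location'],78);print(c,n,k['location'],((P0-P1)@ex).round(1),((P0-P1)[1]).round(1))
E
```

```text
time_s: 23.73 ee_pos: [498.3, 72.6, 100.4] ee_rot: [-179.6, -1.6, 3.3] force: [16.4, 0.4, 15.1] gripper_width: 0.6 scene timer [308.9, 196.5] 109.9 9.5
scene jar [300.2, 184.9] 178.0 -86.9
scene jar [262.0, 191.0] 170.2 20.3
scene jar [268.6, 204.3] 111.9 14.0
side timer [262.7, 172.2] 108.4 10.1
side timer [296.7, 308.6] 230.7 563.2
side jar [269.7, 190.2] 110.8 -0.3
side jar [262.2, 175.2] 104.3 -85.6
side jar [257.6, 199.0] 163.1 31.7
```

Pull is up to 16 N with no further climb, and the image displacements are about 110 mm, so the tray is at its stop. Let go and check.

```bash
python3 -m jog '0 0 -0.002 0 0 0;0 0 -0.01 0 0 0;0 0 -0.03 0 0 0;0 0 -0.07 0 0 0;0 0 -0.13 0 0 0;0 0 -0.2 0 0 0;0 0 -0.27 0 0 0;0 0 -0.34 0 0 0;0 0 -0.4 0 0 0;0 0 -0.4 0 0 0;0 0 -0.4 0 0 0;0 0 -0.4 0 0 0' |tr '\n' ' '; python3 - <<'E'
from h import *
ex=np.array([.9986,.0523,0]);O=np.array([563.5,75.1,0])
a=grab_frame('side');b=grab_frame('scene')
for c in('scene','side'):
  print(c,[(n,[(np.round(d['location']).tolist(),round(d['confidence'],2)) for d in tip_of(n,c)[:2]]) for n in('tray_pad','gate_peg','mug')])
# expected front tray corners if fully out (front at pad-40)
print([proj(c,[O+(-50-0)*ex+[0,0,78]]).round(1).tolist() for c in('scene','side')], state()['force'])
save('e8.png',np.hstack([cv2.resize(a[130:230,180:330],(420,280),interpolation=cv2.INTER_CUBIC),cv2.resize(b[135:239,225:366],(380,280),interpolation=cv2.INTER_CUBIC)]))
E
```

```text
time_s: 25.03 ee_pos: [491.5, 70.9, 299.0] ee_rot: [-179.6, -1.3, 3.3] force: [-0.5, -0.6, -0.6] gripper_width: 0.4 scene [('tray_pad', []), ('gate_peg', [([138.0, 188.0], 0.32)]), ('mug', [([369.0, 198.0], 0.64), ([282.0, 186.0], 0.16)])]
side [('tray_pad', [([225.0, 187.0], 0.75)]), ('gate_peg', [([199.0, 164.0], 0.58)]), ('mug', [([221.0, 157.0], 0.8), ([245.0, 174.0], 0.19)])]
[[[276.0, 172.5]], [[227.9, 190.3]]] [-0.0384447  -0.51177576  0.28916029]
```

View pics/e8.png

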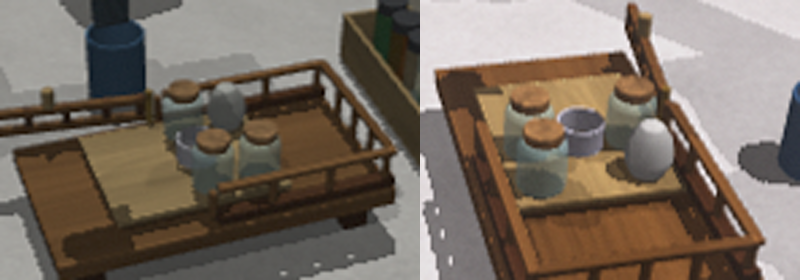

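Tray fully out with all items standing, gate open past square, peg still at side (199,164), mug in place, robot clear. Handing in.

```bash
python3 -c "
from workcell import *
print(job_done())"
```

```text
the job is handed in; nothing more can be done
None
```

The gate is open past square and the tray is out against its stop. I handed the job in at about 25 s of robot time.

- **Gate:** I pinched the peg and swung it round to about 98°. It still stood there in the last pictures.
- **First drag failed:** at about 10 N of pressure the fingers slid some 20 mm over the tray without moving it. I lifted, went back to the pad point, touched down slowly again and pressed harder.
- **Second drag:** the highest down-force reading at the end of any move was 17 N, but the force was not read between those points. The tray climbed about 9 mm on the way out.
- **At the stop:** the pull rose from 10 to 16 N and the climbing stopped. The egg timer's shift in both cameras gave 108 to 110 mm of travel.
- **Last checks:** after letting go, the force was about zero and the arm was well clear. The three jars, egg timer and cookie cutter stood on the tray, and the mug had not moved.
- **Doubtful checks:** some of the last detector results were mismatched, such as jar shifts of 160 to 178 mm from confusing one jar with another, and a low-confidence gate peg in the scene picture. I went by the timer and the pictures instead. I did not check the spoon and bowl again at the end, but the arm never went near them.

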